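# Lock the coffee-capsule box in the guest room

## Task

The long wooden capsule box has been restocked: lock it. Push its slide bolt fully home, until the bolt's ear lies under the raised shackle of the square brass padlock at the end of the box, then press that shackle down until it clicks and stays down. Leave the round padlock of the small grey coin box open.

Things in the scene. Friction and masses are not known exactly. Their poses are not given: they have to be found in the camera images.
- capsule_knob (a point): Centre (125.5 mm above the counter) of the dark steel bolt knob on the capsule box: longer box, fixed, wood, 150 x 200 mm, clear lid 105 mm up. Upright post 16 mm in diameter, 32 mm tall, bottom 109.5 mm up. Its y axis (level) is the way the bolt slides home, towards the padlock; z is up. The lid behind it (-y) is bare for 65 mm or more.
- capsule_bolt (a joint): Travel of that slide bolt in m: 0 drawn fully back, 0.040 fully home against its stop, ear under the shackle's toe. Starts between 0 and 0.012. About 2 N of friction; it stays where it is left.
- capsule_shackle_top (a point): Middle of the upper surface of the square padlock's shackle (brass body 60 x 28 x 50 mm, held firmly at the end of the capsule box). Flat-topped steel bow of 12 mm round bar, 52 mm wide along y; open, its top is 155 mm above the counter. Same axes as the knob and in line with it, 100 mm along +y from the knob once the bolt is home. It moves only straight down and up.
- capsule_shackle (a joint): How far that shackle is pressed, in m: 0 open, 0.020 fully down and latched. A spring and a hidden pawl resist with up to about 10 N until about 0.011; past about 0.014 it snaps home and stays; let go early, it springs back up.
- coin_shackle_top (a point): Middle of the upper surface of the other padlock's shackle, which must stay open: round steel body 62 mm in diameter, round bow of 9 mm bar 45 mm wide, 155 mm up, at the end of the shorter grey coin box (140 x 150 x 105 mm, fixed, slot in its lid, bolt of the same kind). It sinks if pressed.

How it is judged:
By the outcome, as a careful person would: the job done as asked, in the order asked, and still so for the second after the job is handed in, with the robot touching nothing.
It also fails if it takes over 35 s, if anything falls off the work surface, if the arm or the gripper's body presses on something with over 40 N, if the wrist force passes 120 N, or if a joint passes its speed limit or range.

## Robot

A 7-joint arm with a two-finger parallel gripper is mounted at the origin on the work surface. World frame = base frame: x ahead of the robot, y to its left, z up, the work surface at z = 0. Lengths are in m, angles in rad, forces in N, time in s.
With the tool pointing down it reaches from about 0.425 to 0.875 m from the base axis. Payload 9.9 kg.
Tool frame: the origin (TCP) lies midway between the tips of the shut fingers; the grasp point (between the pads) lies 19 mm behind it; z points along the fingers, y is the line along which they close (so a half turn about z gives the same grasp; the last joint's range is limited). The gripper opens to 85 mm and grips with 20 to 120 N. Pads are 22 mm wide; open, the fingers measure 114 mm over their backs; the gripper's body (76 mm by 85 mm) begins 54 mm behind the grasp point. The pads swing forward as they close: fully open they stand 13 mm farther back than shut.
Start: joints at [1.201, 0.576, 0.025, 1.437, -0.015, 1.129, -0.057], TCP at [0.19, -0.648, 0.231] pointing down, gripper open.
Joint ranges: [-2.76, 2.76], [-0.34, 2.15], [-1.52, 1.57], [0.19, 2.46], [-1.09, 4.23], [0.17, 1.99], [-2.82, 2.82]. Speed limits (rad/s): [2.22, 2.22, 3.01, 3.01, 3.14, 3.14, 3.14].

## Interface

Orientations are given as a unit quaternion [x, y, z, w].
In Python, from workcell import * gives the robot as it stands.
- The arm moves only by the tool move_arm, never from a script. Its argument "plan" is a list of rows, each a list of 2 entries, a list of its own where there are three numbers: the shift along the tool's x, y, z as a fraction of full scale, then the turn, a rotation vector about the tool's x, y, z as a fraction of full scale. In form: [[[x, y, z], [wx, wy, wz]], ...]. A call has 1 to 12 rows; each row shifts and turns the commanded pose from where the row before left it, along the tool's axes as they then stand; what a row does not reach is not made up. Full scale, the value 1, is 0.8 m for a shift and 180 degrees for a turn. A row lasts 1/12 s, in which the tool goes at most 41.7 mm and 7.16 degrees, less where a joint would pass 70% of its speed; a pose out of reach is approached as far as the arm can. A call with a number of a shift or a turn outside -1 to 1 is refused whole. A call with a gripper value outside its range is refused whole. "claw" is the opening, from 0 (shut) to 1 (fully open), set as the call begins (left out, the last holds). The fingers move at their own pace and stop on an object; the grip force is fixed at half the most. Time passes only in rows, so rows that do not move let the fingers close. It gives the time, the measured TCP pose, the force, the opening and the grip force at its end, in the units of the state.
- read_state(): the state, without advancing time (a new reading comes with each control period).
- camera(name): name is "scene" or "top" or "wrist"; returns the picture (400x640x3 uint8, blue, green, red); there is no depth.
- camera_model(name): a dict with "fx", "fy", "cx", "cy" (pixels), "T" (4x4, takes a point from camera to world coordinates); the wrist camera has in their place "T_tool_cam" (4x4, takes a point from camera to tool coordinates, whose origin is the TCP and whose axes are the flange's). Camera axes: x right, y down, z forward; pixel columns grow to the right and rows downward; lengths in m; the calibration is good to about 2 mm. A picture is of the moment at which its call begins: read the wrist's pose just before it. camera_model takes no time and is no camera call.
- finish_job(): hands the job in; it is judged then, once.
The state is a dict: "t": time; "joints": joint angles; "dq": joint speeds; "joint_torque": joint torques, N m; "tool_pos": TCP position; "ee_rot": TCP orientation; "contact_force": force on the tool from outside, world axes, zero at the start; "ft_torque": the same for the moment, N m; "gripper_width": finger opening in m; "gripper_force": force on a finger pad.
Only numpy, scipy, OpenCV 4.12 (cv2) and the standard library are available. Lean on these libraries where they do the work, as an engineer would, in place of code of your own. Each camera call takes 0.05 s, during which the arm holds its last target. There are 200 camera calls.

## Working session

There is one attempt and no reset: what is moved stays moved. The work goes in short steps, Python scripts to look and compute and a tool call to move; the robot and the scene stay as the last step left them, time stands still between calls to the robot, and variables do not carry over. Pictures are saved under pics/ and viewed, at most 10 in all, crops included, and the job is handed in when it is done.

Besides the shell and the picture viewer there is one more tool, called by a JSON object that holds its "api" and its "payload", one argument or row to a line. move_arm: Moves the arm, as the interface text tells. Shift numbers are shares of 0.8 m and turn numbers shares of 180 degrees, none past 1 either way. Its arguments: {"type":"object","properties":{"plan":{"type":"array","items":{"type":"array"}},"claw":{"type":"number"}},"required":["plan"]}

```bash
mkdir -p pics; ls; python3 - <<'E'
from workcell import *
import cv2
s=read_state();print(s['t'],s['tool_pos'],s['ee_rot'],s['gripper_width'])
for n in("scene","top","wrist"):
    cv2.imwrite(f"pics/{n}0.png",camera(n))
    m=camera_model(n);print(n,{k:(v if not hasattr(v,'shape') else v.round(4).tolist()) for k,v in m.items()})
E
```

```text
pics
0.0 [ 0.19018241 -0.64716985  0.23045983] [ 9.89804272e-01  1.42431835e-01 -1.49827754e-04 -8.08484543e-04] 0.08525707518170432
scene {'fx': 397.5842400016527, 'fy': 397.5842400016527, 'cx': 311.59689585927185, 'cy': 194.81369202111483, 'T': [[0.6769, 0.5655, -0.4712, 0.9208], [0.736, -0.5251, 0.4272, -0.3355], [-0.0059, -0.636, -0.7717, 0.8207], [0.0, 0.0, 0.0, 1.0]]}
top {'fx': 515.5035452074407, 'fy': 515.5035452074407, 'cx': 307.2964911270397, 'cy': 198.98746478096092, 'T': [[0.0253, -0.9979, 0.0595, 0.4805], [-0.9995, -0.0242, 0.0187, 0.0195], [-0.0172, -0.06, -0.9981, 1.114], [0.0, 0.0, 0.0, 1.0]]}
wrist {'fx': 296.51326006509925, 'fy': 296.51326006509925, 'cx': 313.59355212438464, 'cy': 202.24739898067298, 'T_tool_cam': [[-0.0011, -0.9551, -0.2962, 0.0764], [1.0, -0.0012, 0.0003, 0.0002], [-0.0006, -0.2962, 0.9551, -0.1432], [0.0, 0.0, 0.0, 1.0]]}
```

View pics/top0.png

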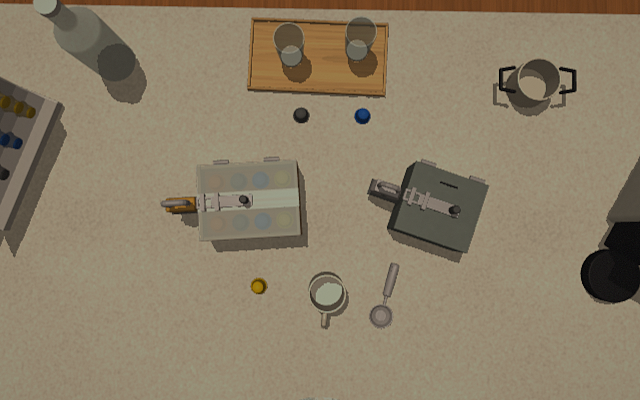

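View pics/scene0.png

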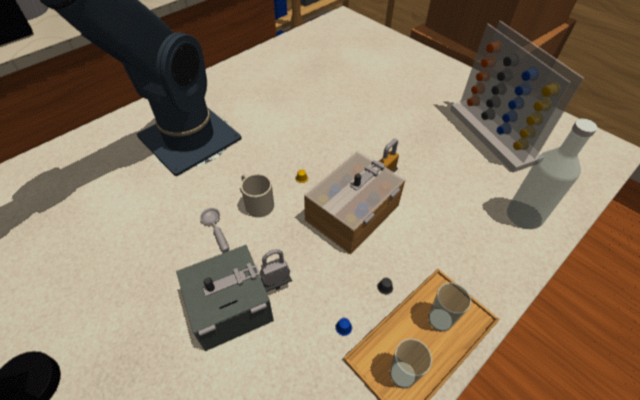

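The top view shows the wooden capsule box at about (248,200), its knob at about (244,200) and its shackle at about (175,203). In the scene view the knob is at about (357,180) and the shackle top at about (391,142). The grey coin box is at (440,205) in the top view. Next I'll zoom in on both views.

```bash
python3 - <<'E'
import cv2,numpy as np
a=cv2.imread('pics/top0.png')[155:245,155:305];b=cv2.imread('pics/scene0.png')[125:215,290:440]
r=lambda i:cv2.resize(i,None,fx=5,fy=5,interpolation=cv2.INTER_CUBIC)[:, :750]
cv2.imwrite('pics/c1.png',cv2.resize(np.vstack([r(a)[:],r(b)]),None,fx=.66,fy=.66))
E
```

```text
(no output)
```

View pics/c1.png

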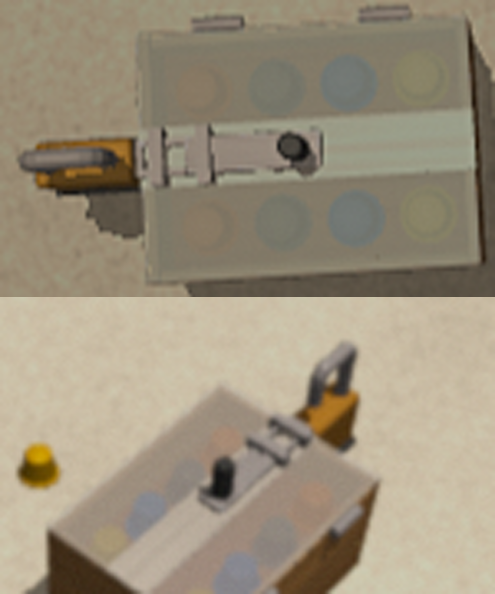

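Zoomed in, the top view has the knob-top centre at about (243.2,199.2) and the middle of the shackle bar at about (175,202.6). The scene view has the knob top at about (357.9,175) and the shackle top at about (391.5,143).

```bash
cat > h.py <<'E'
from workcell import *
import numpy as np, cv2
from scipy.spatial.transform import Rotation as R
def ray(m,T,uv):
    d=T[:3,:3]@np.array([(uv[0]-m['cx'])/m['fx'],(uv[1]-m['cy'])/m['fy'],1]);return T[:3,3],d/np.linalg.norm(d)
def tri(*rays):
    A=sum(np.eye(3)-np.outer(d,d) for _,d in rays);b=sum((np.eye(3)-np.outer(d,d))@o for o,d in rays)
    p=np.linalg.solve(A,b);return p,[np.linalg.norm(np.cross(p-o,d))*1e3 for o,d in rays]
def atz(r,z): return r[0]+r[1]*(z-r[0][2])/r[1][2]
def fixed(n,uv):
    m=camera_model(n);return ray(m,np.array(m['T']),uv)
def wristT(s):
    T=np.eye(4);T[:3,:3]=R.from_quat(s['ee_rot']).as_matrix();T[:3,3]=s['tool_pos'];return T@np.array(camera_model('wrist')['T_tool_cam'])
E
python3 - <<'E'
from h import *
for n,a,b,z in(('knobtop',(243.2,199.2),(357.9,175),.1415),('shack',(175,202.6),(391.5,143),.155)):
    r=[fixed('top',a),fixed('scene',b)];print(n,tri(*r),[atz(q,z).round(4) for q in r])
# bolt axis: lid strip ends (shackle ends / strip) at z
for uv,z in(((155+22/3.3,155+158/3.3),.149),((155+112/3.3,155+158/3.3),.149),((155+470/3.3,155+140/3.3),.105),((155+150/3.3,155+158/3.3),.105),((155+143/3.3,155+33/3.3),.105),((155+468/3.3,155+15/3.3),.105)): print(atz(fixed('top',uv),z).round(4))
s=read_state();print(R.from_quat(s['ee_rot']).as_matrix().round(4))
E
```

```text
knobtop (array([0.53511728, 0.15901994, 0.1413595 ]), [np.float64(0.07574908068449723), np.float64(0.07574908068454485)]) [array([0.5352, 0.1591, 0.1415]), array([0.5352, 0.1589, 0.1415])]
shack (array([0.52545957, 0.28553049, 0.15420595]), [np.float64(0.7006327101825813), np.float64(0.70063271018263)]) [array([0.5249, 0.2848, 0.155 ]), array([0.5263, 0.2854, 0.155 ])]
[0.5241 0.3117 0.149 ]
[0.5253 0.2601 0.149 ]
[0.5433 0.0578 0.105 ]
[0.5279 0.2483 0.105 ]
[0.6027 0.2554 0.105 ]
[0.618 0.061 0.105]
[[ 9.594e-01  2.820e-01 -4.000e-04]
 [ 2.820e-01 -9.594e-01  1.300e-03]
 [-1.000e-04 -1.400e-03 -1.000e+00]]
```

Both views agree: the knob top is at (0.535, 0.159, 0.141) and the shackle at (0.525, 0.285, 0.154). That puts them 127 mm apart, so the bolt is at about 13 mm. The bolt direction is (-0.078, 0.997). I'll shut the gripper and go behind the knob.

{"api": "move_arm", "payload": {
  "plan": [
    [[0.039, -0.026, 0], [0, 0, 0]],
    [[0.039, -0.026, 0], [0, 0, 0]],
    [[0.039, -0.026, 0], [0, 0, 0]],
    [[0.039, -0.026, 0], [0, 0, 0]],
    [[0.039, -0.026, 0], [0, 0, 0]],
    [[0.039, -0.026, 0], [0, 0, 0]],
    [[0.039, -0.026, 0], [0, 0, 0]],
    [[0.039, -0.026, 0], [0, 0, 0]],
    [[0.039, -0.026, 0], [0, 0, 0]],
    [[0.039, -0.026, 0], [0, 0, 0]],
    [[0.039, -0.026, 0], [0, 0, 0]],
    [[0.039, -0.026, 0], [0, 0, 0]]
  ],
  "claw": 0
}}

```text
t: 1.15
tool_pos: [0.4799, -0.3009, 0.2312]
ee_rot: [0.99, 0.142, -0.0, -0.0]
contact_force: [0.7, -0.1, -0.1]
gripper_width: 0.0001
gripper_force: 0.0
```

{"api": "move_arm", "payload": {
  "plan": [
    [[0.02, -0.044, 0], [0, 0, 0]],
    [[0.02, -0.044, 0], [0, 0, 0]],
    [[0.02, -0.044, 0], [0, 0, 0]],
    [[0.02, -0.044, 0], [0, 0, 0]],
    [[0.02, -0.044, 0], [0, 0, 0]],
    [[0.02, -0.044, 0], [0, 0, 0]],
    [[0.02, -0.044, 0], [0, 0, 0]],
    [[0.02, -0.044, 0], [0, 0, 0]],
    [[0.02, -0.044, 0], [0, 0, 0]],
    [[0.02, -0.044, 0], [0, 0, 0]],
    [[0, 0, 0], [0, 0, 0.0333]],
    [[0, 0, 0], [0, 0, 0.0333]]
  ]
}}

```text
t: 2.15
tool_pos: [0.5333, 0.0834, 0.2309]
ee_rot: [0.999, 0.039, -0.0, -0.001]
contact_force: [0.4, -1.0, 0.1]
gripper_width: -0.0002
gripper_force: 0.0
```

```bash
cat > st.py <<'E'
from h import *
import sys
def st(tgt=None):
    s=read_state();M=R.from_quat(s['ee_rot']).as_matrix()
    print('t',s['t'],'p',s['tool_pos'].round(4),'F',s['contact_force'].round(1),'w',round(s['gripper_width'],4),'yaw y',np.degrees(np.arctan2(M[1,1],M[0,1])).round(2),'z',M[:,2].round(3))
    if tgt is not None: print('tool shift units',(M.T@(np.array(tgt)-s['tool_pos'])/.8).round(4))
    return s
E
python3 - <<'E'
from st import *
st((.538,.120,.18))
s=read_state();cv2.imwrite('pics/w1.png',camera('wrist'))
T=wristT(s);m=camera_model('wrist')
for p in((.5351,.159,.1415),(.5255,.2855,.155)):
    q=np.linalg.inv(T)@np.r_[p,1];print((q[0]/q[2]*m['fx']+m['cx']).round(1),(q[1]/q[2]*m['fy']+m['cy']).round(1))
E
```

```text
t 2.15 p [0.5333 0.0834 0.2309] F [ 0.4 -1.   0.1] w -0.0002 yaw y -85.58 z [-0.001  0.001 -1.   ]
tool shift units [ 0.0095 -0.045   0.0637]
221.7 198.3
52.8 203.2
```

View pics/w1.png

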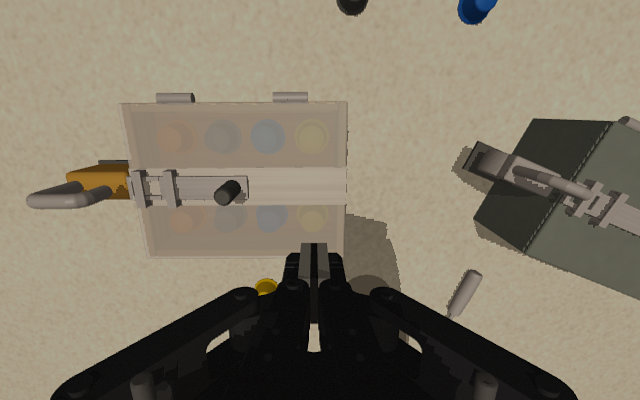

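The wrist view shows the knob top at about (222,196), which matches the predicted (221.7,198.3). The shut fingers sit over the lid behind the knob, so I'll descend there.

{"api": "move_arm", "payload": {
  "plan": [
    [[0.008, -0.042, 0], [0, 0, 0]],
    [[0, 0, 0.045], [0, 0, 0]],
    [[0, 0, 0.045], [0, 0, 0]],
    [[0, 0, 0.03], [0, 0, 0]],
    [[0, 0, 0.015], [0, 0, 0]],
    [[0, 0, 0], [0, 0, 0]]
  ]
}}

```text
t: 2.7
tool_pos: [0.5354, 0.1134, 0.1204]
ee_rot: [0.999, 0.039, -0.003, 0.001]
contact_force: [-0.3, -0.2, -1.0]
gripper_width: -0.0003
gripper_force: 0.0
```

```bash
python3 - <<'E'
from st import *
st((.5382,.118,.122))
cv2.imwrite('pics/s1.png',cv2.resize(camera('scene')[110:230,280:440],None,fx=4,fy=4))
E
```

```text
t 2.7 p [0.5354 0.1134 0.1204] F [-0.3 -0.2 -1. ] w -0.0003 yaw y -85.51 z [-0.005 -0.002 -1.   ]
tool shift units [ 0.004  -0.0055 -0.002 ]
```

View pics/s1.png

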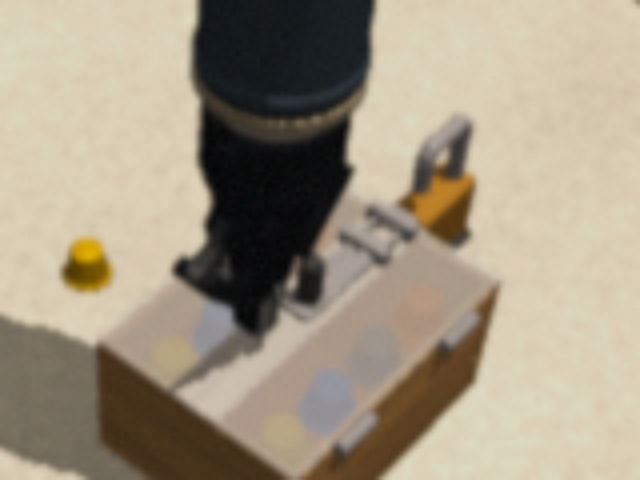

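The fingers stand just behind the knob. I'll push slowly along the tool's -y axis.

{"api": "move_arm", "payload": {
  "plan": [
    [[0.004, -0.01, 0], [0, 0, 0]],
    [[0, -0.01, 0], [0, 0, 0]],
    [[0, -0.01, 0], [0, 0, 0]],
    [[0, -0.01, 0], [0, 0, 0]],
    [[0, -0.006, 0], [0, 0, 0]],
    [[0, -0.006, 0], [0, 0, 0]],
    [[0, 0, 0], [0, 0, 0]]
  ]
}}

```text
t: 3.33
tool_pos: [0.5372, 0.1574, 0.1236]
ee_rot: [0.999, 0.039, 0.0, -0.0]
contact_force: [0.6, 0.0, -0.2]
gripper_width: 0.0
gripper_force: 0.0
```

{"api": "move_arm", "payload": {
  "plan": [
    [[0, -0.004, 0], [0, 0, 0]],
    [[0, 0, 0], [0, 0, 0]]
  ]
}}

```text
t: 3.5
tool_pos: [0.5368, 0.1595, 0.1233]
ee_rot: [0.999, 0.038, -0.0, -0.0]
contact_force: [-0.3, -0.4, 1.4]
gripper_width: -0.0003
gripper_force: 0.3
```

{"api": "move_arm", "payload": {
  "plan": [
    [[0, -0.003, 0], [0, 0, 0]],
    [[0, 0, 0], [0, 0, 0]]
  ]
}}

```text
t: 3.67
tool_pos: [0.5366, 0.1616, 0.1232]
ee_rot: [0.999, 0.038, -0.0, 0.0]
contact_force: [-0.7, -1.5, 1.2]
gripper_width: -0.0003
gripper_force: 0.7
```

{"api": "move_arm", "payload": {
  "plan": [
    [[0, -0.003, 0], [0, 0, 0]],
    [[0, 0, 0], [0, 0, 0]]
  ]
}}

```text
t: 3.83
tool_pos: [0.5365, 0.1642, 0.1232]
ee_rot: [0.999, 0.038, -0.0, -0.0]
contact_force: [0.6, -2.1, 1.3]
gripper_width: -0.0003
gripper_force: 0.9
```

{"api": "move_arm", "payload": {
  "plan": [
    [[0, -0.003, 0], [0, 0, 0]],
    [[0, 0, 0], [0, 0, 0]]
  ]
}}

```text
t: 4.0
tool_pos: [0.5362, 0.1667, 0.1232]
ee_rot: [0.999, 0.038, -0.0, -0.0]
contact_force: [-0.1, -1.5, 1.0]
gripper_width: -0.0001
gripper_force: 0.9
```

```bash
python3 - <<'E'
from st import *
st()
a=cv2.resize(camera('scene')[110:210,300:440],None,fx=4,fy=4);b=cv2.resize(camera('top')[160:240,150:290],None,fx=4,fy=4)
cv2.imwrite('pics/s2.png',cv2.resize(np.vstack([a,b]),None,fx=.8,fy=.8))
E
```

```text
t 4.0 p [0.5362 0.1667 0.1232] F [-0.1 -1.5  1. ] w -0.0001 yaw y -85.6 z [-0.  0. -1.]
```

View pics/s2.png

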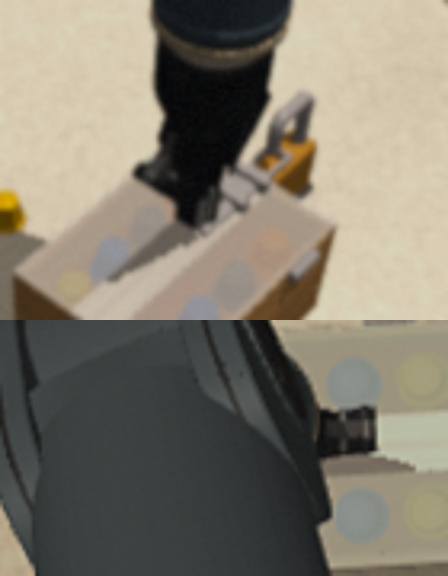

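The scene view shows the fingers against the knob and the bolt's nose close to the padlock. There's no stop yet, only about 2 N of friction, so I keep pushing.

{"api": "move_arm", "payload": {
  "plan": [
    [[0, -0.003, 0], [0, 0, 0]],
    [[0, 0, 0], [0, 0, 0]]
  ]
}}

```text
t: 4.27
tool_pos: [0.5362, 0.1678, 0.1232]
ee_rot: [0.999, 0.038, -0.0, 0.001]
contact_force: [-1.2, -4.4, 1.5]
gripper_width: -0.0001
gripper_force: 2.0
```

{"api": "move_arm", "payload": {
  "plan": [
    [[0, -0.003, 0], [0, 0, 0]],
    [[0, 0, 0], [0, 0, 0]]
  ]
}}

```text
t: 4.43
tool_pos: [0.5361, 0.1681, 0.1232]
ee_rot: [0.999, 0.037, -0.0, 0.002]
contact_force: [-0.5, -9.7, 4.2]
gripper_width: -0.0002
gripper_force: 5.3
```

{"api": "move_arm", "payload": {
  "plan": [
    [[0, -0.003, 0], [0, 0, 0]],
    [[0, 0, 0], [0, 0, 0]]
  ]
}}

```text
t: 4.6
tool_pos: [0.5361, 0.1684, 0.1232]
ee_rot: [0.999, 0.036, -0.001, 0.003]
contact_force: [-0.8, -16.5, 4.9]
gripper_width: 0.0003
gripper_force: 8.4
```

The force rises sharply at y = 0.168, so the bolt is at its stop. I'll back off, rise, and look.

{"api": "move_arm", "payload": {
  "plan": [
    [[0, 0.015, 0], [0, 0, 0]],
    [[0, 0.015, 0], [0, 0, 0]],
    [[0, 0, 0], [0, 0, 0]],
    [[0, 0, -0.045], [0, 0, 0]],
    [[0, 0, -0.045], [0, 0, 0]],
    [[0, 0, -0.02], [0, 0, 0]],
    [[0, 0, 0], [0, 0, 0]]
  ]
}}

```text
t: 5.18
tool_pos: [0.5398, 0.151, 0.2155]
ee_rot: [0.999, 0.038, 0.003, -0.001]
contact_force: [0.3, 0.3, -0.5]
gripper_width: -0.0002
gripper_force: 0.0
```

```bash
python3 - <<'E'
from st import *
s=st((.5255,.2853,.175))
cv2.imwrite('pics/w2.png',camera('wrist'))
T=wristT(s);m=camera_model('wrist')
for p in((.533,.1857,.1415),(.5255,.2855,.155)):
    q=np.linalg.inv(T)@np.r_[p,1];print((q[0]/q[2]*m['fx']+m['cx']).round(1),(q[1]/q[2]*m['fy']+m['cy']).round(1))
E
```

```text
t 5.1833 p [0.5398 0.151  0.2155] F [ 0.3  0.3 -0.5] w -0.0002 yaw y -85.6 z [ 0.007  0.003 -1.   ]
tool shift units [-0.0052 -0.1686  0.051 ]
268.8 219.0
130.5 225.1
```

View pics/w2.png

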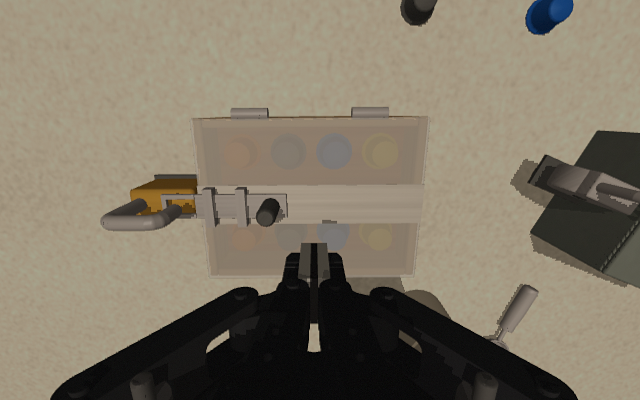

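The wrist view shows the knob at (266,217), within about 2 px of the predicted home position. The ear is under the bow, and the shackle's top bar is centred at about (135,220). I'll go above the shackle.

{"api": "move_arm", "payload": {
  "plan": [
    [[-0.001, -0.042, 0], [0, 0, 0]],
    [[-0.001, -0.042, 0], [0, 0, 0]],
    [[-0.001, -0.042, 0], [0, 0, 0]],
    [[-0.001, -0.042, 0], [0, 0, 0]],
    [[0, 0, 0], [0, 0, 0]],
    [[0, 0, 0.03], [0, 0, 0]],
    [[0, 0, 0.02], [0, 0, 0]],
    [[0, 0, 0], [0, 0, 0]]
  ]
}}

```text
t: 5.9
tool_pos: [0.5219, 0.2826, 0.1671]
ee_rot: [0.999, 0.039, -0.003, 0.001]
contact_force: [-0.2, -0.9, -0.2]
gripper_width: -0.0003
gripper_force: 0.0
```

```bash
python3 - <<'E'
from st import *
s=st((.527,.284,.134))
cv2.imwrite('pics/s3.png',cv2.resize(camera('scene')[90:190,320:440],None,fx=5,fy=5))
E
```

```text
t 5.9 p [0.5219 0.2826 0.1671] F [-0.2 -0.9 -0.2] w -0.0003 yaw y -85.55 z [-0.006 -0.003 -1.   ]
tool shift units [ 0.0068 -0.0014  0.0413]
```

View pics/s3.png

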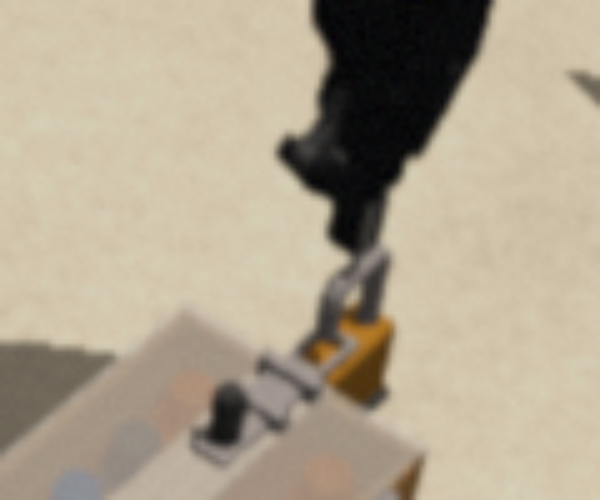

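The fingertips are just above the shackle, slightly low in x. I'll correct by 4 mm and press.

{"api": "move_arm", "payload": {
  "plan": [
    [[0.005, 0, 0], [0, 0, 0]],
    [[0, 0, 0.01], [0, 0, 0]],
    [[0, 0, 0.006], [0, 0, 0]],
    [[0, 0, 0.006], [0, 0, 0]],
    [[0, 0, 0], [0, 0, 0]]
  ]
}}

```text
t: 6.37
tool_pos: [0.5285, 0.2836, 0.1533]
ee_rot: [0.999, 0.038, 0.0, -0.0]
contact_force: [0.7, -1.1, 3.4]
gripper_width: -0.0001
gripper_force: 1.4
```

{"api": "move_arm", "payload": {
  "plan": [
    [[0, 0, 0.005], [0, 0, 0]],
    [[0, 0, 0.005], [0, 0, 0]],
    [[0, 0, 0.005], [0, 0, 0]],
    [[0, 0, 0], [0, 0, 0]]
  ]
}}

```text
t: 6.7
tool_pos: [0.5278, 0.2834, 0.1411]
ee_rot: [0.999, 0.038, -0.0, 0.0]
contact_force: [-0.4, -0.3, 0.2]
gripper_width: -0.0001
gripper_force: 0.0
```

{"api": "move_arm", "payload": {
  "plan": [
    [[0, 0, 0.005], [0, 0, 0]],
    [[0, 0, 0], [0, 0, 0]]
  ]
}}

```text
t: 6.87
tool_pos: [0.5279, 0.2836, 0.137]
ee_rot: [0.999, 0.038, -0.0, 0.0]
contact_force: [-0.4, -0.4, -0.3]
gripper_width: 0.0001
gripper_force: 0.0
```

The force dropped at z = 0.141, so the shackle snapped away. I'll press a little further to confirm the bottom.

{"api": "move_arm", "payload": {
  "plan": [
    [[0, 0, 0.003], [0, 0, 0]],
    [[0, 0, 0.003], [0, 0, 0]],
    [[0, 0, 0], [0, 0, 0]]
  ]
}}

```text
t: 7.12
tool_pos: [0.5284, 0.2838, 0.1346]
ee_rot: [0.999, 0.038, 0.001, -0.0]
contact_force: [-5.2, -3.2, 16.1]
gripper_width: 0.0002
gripper_force: 8.4
```

{"api": "move_arm", "payload": {
  "plan": [
    [[0, 0, -0.03], [0, 0, 0]],
    [[0, 0, -0.045], [0, 0, 0]],
    [[0, 0, -0.045], [0, 0, 0]],
    [[0, 0.04, 0], [0, 0, 0]],
    [[0, 0.045, 0], [0, 0, 0]],
    [[0, 0.045, 0], [0, 0, 0]],
    [[0, 0, 0], [0, 0, 0]],
    [[0, 0, 0], [0, 0, 0]]
  ]
}}

```text
t: 7.78
tool_pos: [0.5367, 0.1773, 0.2291]
ee_rot: [0.999, 0.036, 0.0, 0.0]
contact_force: [-0.2, 1.5, 0.3]
gripper_width: -0.0003
gripper_force: 0.0
```

```bash
python3 - <<'E'
from st import *
s=st()
a=cv2.resize(camera('scene')[100:210,300:440],None,fx=4,fy=4);b=cv2.resize(camera('wrist'),(560,350))
cv2.imwrite('pics/f.png',cv2.resize(np.vstack([a,b]),None,fx=.75,fy=.75))
E
```

```text
t 7.7833 p [0.5367 0.1773 0.2291] F [-0.2  1.5  0.3] w -0.0003 yaw y -85.87 z [ 0.001 -0.001 -1.   ]
```

View pics/f.png

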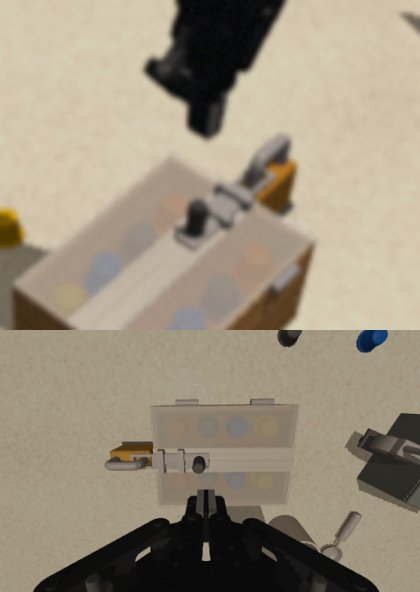

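The shackle stands low and stays down, at (270,150) in the upper picture. The bolt is home, the coin box is untouched, and the gripper is clear.

```bash
python3 -c "
from workcell import *
print(finish_job())"
```

```text
the job is handed in; nothing more can be done
None
```

The capsule box is locked: the bolt is against its stop, the square padlock's shackle is latched down and stayed down after I let go, the coin box's round padlock was never touched, and the job was handed in at about 8 s.

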